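# Tighten a bottle clamp by its star wheel

### The arm

A 6-joint arm with a two-finger parallel gripper is mounted at the origin on a cart in front of the work surface, level with it; the furniture and walls round the work are solid. World frame = base frame: x ahead of the robot, y to its left, z up, the work surface at z = 0. Lengths are in m, angles in rad, forces in N, time in s.
With the tool pointing down it reaches from about 0.225 to 0.875 m from the base axis. Payload 3.4 kg.
Tool frame: the origin (TCP) lies midway between the tips of the shut fingers; the grasp point (between the pads) lies 19 mm behind it; z points along the fingers, y is the line along which they close (so a half turn about z gives the same grasp; the last joint's range is limited). The gripper opens to 85 mm and grips with 20 to 120 N. Pads are 22 mm wide; open, the fingers measure 114 mm over their backs; the gripper's body (76 mm by 85 mm) begins 54 mm behind the grasp point. The pads swing forward as they close: fully open they stand 13 mm farther back than shut.
Start: joints at [-1.273, 0.276, 1.505, -0, 1.361, -0.121], TCP at [0.234, -0.525, 0.231] pointing down, gripper open.
Joint ranges: [-2.89, 2.89], [-0.75, 2.08], [0.22, 2.7], [-1.18, 4.32], [0.11, 2.71], [-2.7, 2.7]. Speed limits (rad/s): [2.57, 2.57, 3.14, 3.14, 3.14, 3.14].

### API

Orientations are given as a unit quaternion [w, x, y, z].
In Python, from rig import * gives the robot as it stands.
- The arm moves only by the tool apply_moves, never from a script. Its argument "steps" is one flat list of numbers, 4 for each row, row after row: the shift along the world's x, y, z in cm, then the turn about the world's z in degrees. A call has 1 to 8 rows; each row is the pose to reach, as a shift and turn from the pose commanded when the call began; what a row does not reach only later rows make up. A row lasts 1/12 s, in which the tool goes at most 41.7 mm and 7.16 degrees, less where a joint would pass 70% of its speed; a pose out of reach is approached as far as the arm can. A call with a gripper value outside its range is refused whole. "jaw" is the closure in counts, from 0 (fully open) to 255 (shut), set as the call begins (left out, the last holds). The fingers move at their own pace and stop on an object; "newtons" is the grip in N (left out, the last holds). Time passes only in rows, so rows that repeat a pose let the fingers close. It gives the time, the measured TCP pose, the force, the opening and the grip force at its end, in the units of the state.
- get_state(): the state, without advancing time (a new reading comes with each control period).
- get_image(name): name is "scene" or "top" or "wrist"; returns the picture (400x640x3 uint8, red, green, blue); there is no depth.
- calibration(name): a dict with "fx", "fy", "cx", "cy" (pixels), "k1" (the pictures are not rectified: a ray, as slopes to the right and down, at radius r is drawn at 1 + k1 r^2 times it, then the intrinsics apply), "xyz" and "rotation" of the camera in the world. Camera axes: x right, y up, looking along -z (the intrinsics and any distortion apply to the point x, -y, -z); pixel columns grow to the right and rows downward; lengths in m; the calibration is good to about 2 mm. A picture is of the moment at which its call begins: read the wrist's pose just before it. calibration takes no time and is no camera call; for the wrist camera it gives the pose at the moment of the call.
- sign_off(): hands the job in; it is judged then, once.
The state is a dict: "clock": time; "qpos": joint angles; "qd": joint speeds; "effort": joint torques, N m; "position": TCP position; "ee_rot": TCP orientation; "contact_force": force on the tool from outside, world axes, zero at the start; "moment": the same for the moment, N m; "width": finger opening in m; "gripper_force": force on a finger pad.
Only numpy, scipy, OpenCV 4.12 (cv2) and the standard library are available. Lean on these libraries where they do the work, as an engineer would, in place of code of your own. Each camera call takes 0.05 s, during which the arm holds its last target. There are 200 camera calls.

### The job

Take the adjusting tool from its holder and, through the slot in the top of the bottle clamp, push the star wheel round towards the clamp's left (its +y side) tooth by tooth until the jaw holds the bottle firmly against the V-shaped stop. You must feel when it is tight: stop as soon as a push at the teeth takes about 8 N instead of the usual 5 to 6 N, and do not force it further. Then stand the tool upright in its holder again, fully down, touching neither the clamp nor the bottle with the gripper and leaving the other things alone.

Things in the scene. Friction and masses are not known exactly. Their poses are not given: they have to be found in the camera images.
- clamp: bottle clamp fixed to the bench: grey housing with aluminium top plate, 80 (x) x 84 (y) x 77 mm tall, screwed feet out to y = +-64 mm. Origin: centre of its underside, on the bench. +x points to jaw, bottle and stop; z up; so +y is its left. Inside, the steel star wheel turns about a level axis along x at x = -10, z = 40 mm: hub radius 16, eight straight teeth to radius 30, each 5 mm thick, 10 mm wide (x).
- slot (a point): centre of the access slot in the clamp's top face (clamp x = -10, y = 0, z = 77 mm). The slot is 16 mm wide along x and 48 mm long along y through a 5 mm plate; the upper teeth, whose tips reach to 7 mm below the top face, are seen through it. Axes as the clamp's.
- star_wheel (a joint): turn of the stiff wheel, rad; it stays where left. At 0 a tooth stands straight up; grows by 0.785 a tooth as the upper teeth move to clamp +y, driving the jaw out 5.1 mm a rad (4 mm a tooth). Starts at -0.39 to 0.39; 1 to 4 pushes are needed. Turning takes 0.14 N m, so 4.7 to 5.8 N at 22 to 30 mm above the axis, while the jaw is free, 5 to 6.8 N while it shoves the bottle along.
- jaw_face (a point): centre of the front face of the rubber-faced jaw, 40 mm above the bench, facing clamp +x. Its spring gives 8 N per mm: once the bottle is seated in the stop, the push at the teeth rises by about 1.6 N per mm of jaw travel. 7.5 to 9 N means well held; above some 11 N is overtight.
- jaw: the jaw: aluminium and rubber plate, 46 mm square, at the end of a steel ram that comes out of the clamp's +x side; origin at the middle of its back.
- bottle_mid (a point): centre (half-way up) of the loose white screw-cap bottle, 58 mm in diameter, 126 mm tall, standing between the jaw and the V stop. The stop is a fixed grey block 70 mm tall with an aluminium V open to the jaw, beyond the bottle. How far it stands from the clamp differs by several mm and is not measured: feel for the grip.
- bottle: the same bottle; origin under its centre.
- tool_grip (a point): centre of the adjusting tool's black handle. The handle is 30 mm wide (tool x), 22 mm thick (tool y) and 60 mm tall (tool z, up); 65 mm above the blade's tip. Take it across the 22 mm; a firm grip (60 N or more) is needed against tilting.
- tool_tip (a point): lower end of the tool's straight steel blade, which points down out of the handle: 8 mm wide (tool x), 5 mm thick (tool y), 35 mm long below the handle. Turned so that tool y lies along clamp y, it goes between two teeth; 15 mm below the top plate's upper face (tip 22 mm above the wheel's axis) is a good depth.
- tool: the adjusting tool, 90 g; origin at the blade's tip, z up along the handle.
- holder_hole (a point): mouth of the hole in the top of the grey tool holder, a fixed block 64 (x) x 70 (y) x 45 mm tall. The hole is 15 mm (x) by 12 mm (y), 41 mm deep; the tool stands in it with the blade down and the handle's underside on the block's top. Frame: x and y of the block, z up.
- vial_a: bystander: small capped vial, 21 mm wide, 51 mm tall, beside the clamp; origin under its centre
- vial_b: bystander: small capped vial, 21 mm wide, 51 mm tall, on the other side of the clamp; origin under its centre
- clip: bystander: small plastic joint clip, 37x37x14 mm, beside the bottle; origin under its centre
- tape: bystander: roll of crepe tape, 60 mm wide, 19 mm tall; origin under its centre
- timer: bystander: flat digital timer, 68x77x16 mm; origin under its centre
- beaker_small: bystander: small glass beaker, 59 mm wide, 70 mm tall; origin under its centre
Mind the look-alikes: they are no part of the job. What is shaped like the bottle but brown is not meant. There is more than one size of the tool; the job needs the larger.

How it is judged:
On the way, in this order (a step that is already met when the one before it is completed fails the run):
1. the tool is lifted out of its holder (distance between tool_tip and holder_hole above 0.08 m), for 0.2 s.
2. with the tool's blade in the slot, the jaw is brought to press the bottle against the stop (contact force between jaw and bottle above 7 N and distance between tool_tip and slot below 0.045 m), for 0.1 s.
At the end, for the whole second after the job is handed in: The jaw presses the bottle with 7 to 30 N (it can only do so against the V stop) and the bottle is upright (within 0.12 rad); the tool stands released and at rest in its holder, within 10 mm of the hole's axis, its blade at least 29 mm deep in the hole, upright within 0.12 rad (contact force between jaw and bottle between 7 and 30 N and horizontal distance between tool_grip and holder_hole below 0.01 m and z of tool_tip in the frame of holder_hole below -0.029 m and angle between each of tool_grip, bottle's own z axis and vertical below 0.12 rad and linear speed of tool below 0.02 m/s); the robot touches nothing.
It fails at once if the jaw is overtightened: more than 40 N on the bottle (contact force between jaw and bottle above 40 N).
It fails at once if the tool is forced: more than 20 N between it and the clamp or its wheel (contact force between tool and clamp above 20 N).
It fails at once if the gripper or arm touches the clamp or bottle, or the tool touches the bottle (contact force between any of the fingers, the arm and clamp above 2 N or contact force between any of the fingers, the arm, tool and bottle above 2 N).
It fails at once if the bottle is tipped (angle between bottle's own z axis and vertical above 0.2 rad).
It fails at once if a bystander is moved by more than 2 cm (distance of any of vial_a, vial_b, clip, tape, timer, beaker_small from where it was at the start of the episode above 0.02 m).
It also fails if it takes over 70 s, if anything falls off the work surface, if the arm or the gripper's body presses on something with over 40 N, if the wrist force passes 120 N, or if a joint passes its speed limit or range.

## Working session

There is one attempt and no reset: what is moved stays moved. The work goes in short steps, Python scripts to look and compute and a tool call to move; the robot and the scene stay as the last step left them, time stands still between calls to the robot, and variables do not carry over. Pictures are saved under pics/ and viewed, at most 10 in all, crops included, and the job is handed in when it is done.

Besides the shell and the picture viewer there is one more tool, called as name(argument=value, ...) on one line, values as JSON. apply_moves: Moves the arm, as the interface text tells. Its arguments: {"type":"object","properties":{"steps":{"type":"array","items":{"type":"number"}},"jaw":{"type":"number"},"newtons":{"type":"number"}},"required":["steps"]}

```bash
mkdir -p pics
cat > h.py <<'E'
from rig import *
import numpy as np, cv2
def save(cam,name,crop=None,scale=1):
    im=get_image(cam)[:,:,::-1].copy()
    cv2.imwrite(f'pics/raw_{name}.png',im)
    if crop: x0,y0,x1,y1=crop; im=im[y0:y1,x0:x1]
    if scale!=1: im=cv2.resize(im,None,fx=scale,fy=scale,interpolation=cv2.INTER_CUBIC)
    cv2.imwrite(f'pics/{name}.png',im)
def R_of(c):
    r=np.array(c['rotation'],float)
    if r.shape==(3,3): return r
    from scipy.spatial.transform import Rotation as Ro
    return Ro.from_quat([r[1],r[2],r[3],r[0]]).as_matrix()
def pix2w(c,u,v,z):
    d=np.array([(u-c['cx'])/c['fx'],(v-c['cy'])/c['fy']]); s=d.copy()
    for _ in range(20): s=d/(1+c['k1']*(s@s))
    ray=R_of(c)@np.array([s[0],-s[1],-1]); o=np.array(c['xyz'])
    return o+ray*(z-o[2])/ray[2]
def w2pix(c,p):
    q=R_of(c).T@(np.array(p)-np.array(c['xyz'])); s=np.array([q[0],-q[1]])/-q[2]
    s=s*(1+c['k1']*(s@s)); return s[0]*c['fx']+c['cx'],s[1]*c['fy']+c['cy']
E
python3 - <<'E'
from h import *
print(get_state())
for n in('scene','top','wrist'): print(n,calibration(n))
save('top','top1',scale=1.25); save('scene','scene1',scale=1.25)
E
```

```text
{'clock': 0.0, 'qpos': array([-1.27299870e+00,  2.76611135e-01,  1.50617598e+00,  3.14226597e-05,
        1.36070351e+00, -1.21024675e-01]), 'qd': array([ 2.78650055e-04, -1.73687096e-03, -6.13169851e-04, -4.54108211e-05,
        1.19304405e-03, -1.99579701e-03]), 'effort': array([-4.57784627e-04, -4.16774333e+01, -2.45802426e+01, -9.09161463e-05,
        1.10528211e-02,  1.91978410e-05]), 'position': array([ 0.23367395, -0.52477665,  0.23041345]), 'ee_rot': array([-9.46640393e-04,  9.78153740e-01,  2.07880640e-01, -6.84658253e-05]), 'contact_force': array([-0.07345843, -0.09982447, -0.0806551 ]), 'moment': array([ 0.00577046,  0.06592083, -0.06236237]), 'gripper_force': 0.0, 'width': 0.08516347076642261}
scene {'fx': 412.6656138458668, 'fy': 412.6656138458668, 'cx': 315.3903139745353, 'cy': 196.5723348720031, 'k1': -0.03689027355146694, 'xyz': array([-0.02564462, -0.74147008,  0.61188522]), 'rotation': array([ 0.79536701,  0.44050138, -0.20688406, -0.36131544])}
top {'fx': 365.3123105761217, 'fy': 365.3123105761217, 'cx': 320.5357699956357, 'cy': 195.94804381842312, 'k1': -0.01946562221519745, 'xyz': array([ 0.50131377, -0.20958914,  0.97124361]), 'rotation': array([ 0.70985926,  0.04965365, -0.04211476, -0.70132781])}
wrist {'fx': 325.1614317363714, 'fy': 325.1614317363714, 'cx': 321.11898323665633, 'cy': 199.59190545424735, 'k1': 0.010950083647156546, 'xyz': array([ 0.29400377, -0.49828897,  0.37262426]), 'rotation': array([ 0.83155912, -0.10822529,  0.0715581 , -0.5400705 ])}
```

View pics/top1.png

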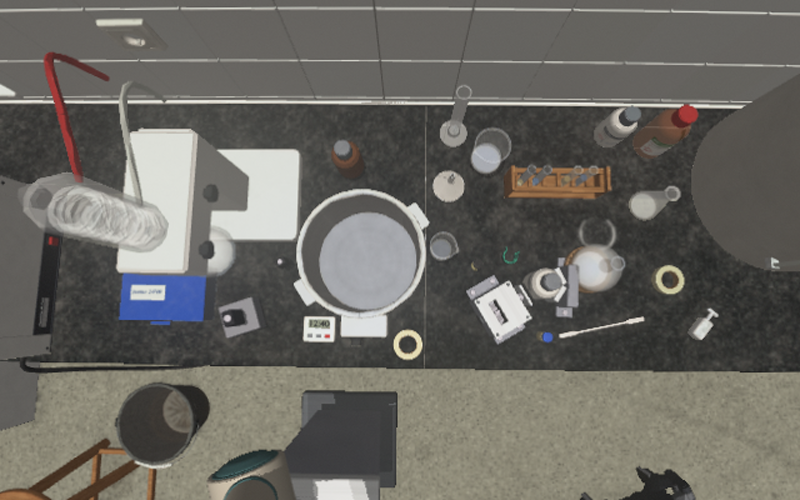

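View pics/scene1.png

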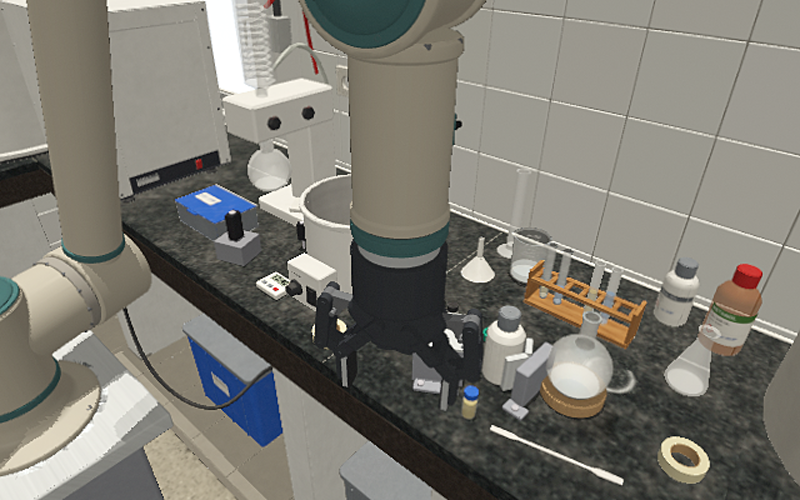

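Run:
```python
import cv2,numpy as np
im=cv2.imread('pics/raw_top1.png')
a=cv2.resize(im[195:295,150:250],None,fx=4,fy=4,interpolation=cv2.INTER_CUBIC)
b=cv2.resize(im[195:295,365:465],None,fx=4,fy=4,interpolation=cv2.INTER_CUBIC)
cv2.imwrite('pics/c1.png',np.hstack([a,b]))
from h import *
c=calibration('top')
for n,u,v,z in [('holder',190.4,254,.075),('clamp slot',398,247,.077),('bottle cap',436,226,.126),('smalltool?',224,209,.03)]: print(n,pix2w(c,u,v,z))
```

```text
holder [0.47186497 0.1163892  0.075     ]
clamp slot [ 0.4954845  -0.38853188  0.077     ]
bottle cap [ 0.54481092 -0.46703456  0.126     ]
smalltool? [0.58713948 0.05150576 0.03      ]
```

View pics/c1.png

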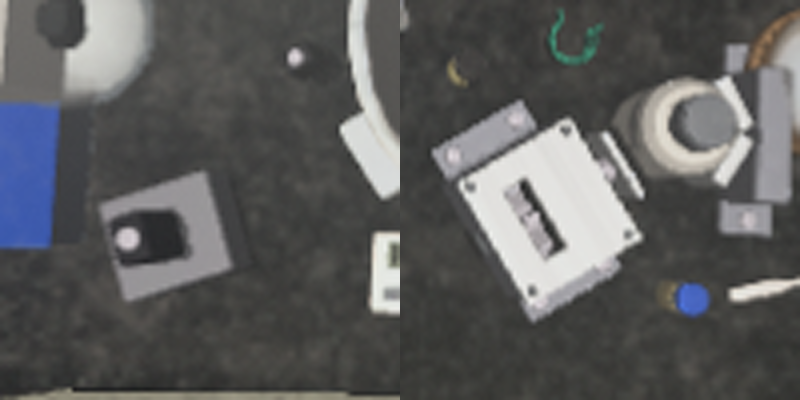

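Run:
```python
from h import *
c=calibration('top')
def P(u,v,z,off): return pix2w(c,off+(u%400)/4-.5*0,195+v/4,z)[:2]
H=[P(u,v,.045,150) for u,v in[(100,203),(205,171),(235,268),(127,301)]]
C=[P(u,v,.077,365) for u,v in[(458,178),(568,118),(643,240),(532,300)]]
S=[P(u,v,.077,365) for u,v in[(506,186),(523,180),(566,247),(548,256)]]
for n,Q in(('H',H),('C',C),('S',S)):
    Q=np.array(Q); print(n,Q.mean(0).round(4)); 
    for i in range(4):
        d=Q[(i+1)%4]-Q[i]; print('  ',Q[i].round(4),np.hypot(*d).round(4),np.degrees(np.arctan2(d[1],d[0])).round(1))
for u,v in[(127,238)]: print('handle top dot',P(u,v,.105,150),P(u,v,.11,150))
print('jaw',P(625,165,.063,365),'cap',P(705,118,.126,365))
```

```text
H [0.4712 0.1241]
   [0.4909 0.1678] 0.0692 -72.3
   [0.512  0.1019] 0.0642 -159.8
   [0.4517 0.0797] 0.0705 107.7
   [0.4302 0.1469] 0.0642 19.0
C [ 0.4952 -0.3996]
   [ 0.513  -0.3439] 0.077 -61.1
   [ 0.5502 -0.4112] 0.0853 -148.9
   [ 0.4771 -0.4553] 0.0767 118.4
   [ 0.4407 -0.3878] 0.0847 31.3
S [ 0.49   -0.3907]
   [ 0.5085 -0.3729] 0.011 -70.2
   [ 0.5123 -0.3833] 0.0473 -147.5
   [ 0.4724 -0.4087] 0.0122 116.7
   [ 0.4669 -0.3978] 0.0485 30.8
handle top dot [0.47137075 0.12598955] [0.47154359 0.12405257]
jaw [ 0.5223687  -0.44910005] cap [ 0.54840288 -0.47925361]
```

apply_moves(steps=[1.2,3.2,1.5,-1,2.4,6.4,3,-2,3.6,9.6,4.5,-3,4.8,12.8,6,-4,6,16,7.5,-5,7.2,19.2,9,-6,8.4,22.4,10,-6,9.6,25.6,10,-6], jaw=105, newtons=80)

```text
clock: 0.77
position: [0.3307, -0.2685, 0.3334]
ee_rot: [0.002, 0.988, 0.156, 0.001]
contact_force: [1.4, -0.3, 0.1]
width: 0.05
gripper_force: 0.0
```

apply_moves(steps=[1.4,3.8,0,0,2.8,7.6,0,0,4.2,11.4,0,0,5.6,15.2,0,0,7,19,0,0,8.4,22.8,0,0,9.8,26.6,0,0,11.2,30.4,0,0])

```text
clock: 1.43
position: [0.4417, 0.0368, 0.3312]
ee_rot: [0.0, 0.988, 0.157, -0.0]
contact_force: [0.9, -1.3, -0.0]
width: 0.0501
gripper_force: 0.0
```

apply_moves(steps=[1,3,-2,0,2,6,-4,0,2.7,8.9,-6,0,2.7,8.9,-7,0,2.7,8.9,-8,0,2.7,8.9,-8,0,2.7,8.9,-8,0])

```text
clock: 2.02
position: [0.4685, 0.1227, 0.2512]
ee_rot: [0.0, 0.988, 0.156, -0.001]
contact_force: [0.5, 0.1, 0.1]
width: 0.0501
gripper_force: 0.0
```

Run:
```python
from h import *
s=get_state();print(s['clock'],s['position'],s['ee_rot'],s['width'],s['contact_force'],s['moment'])
c=calibration('wrist'); print(c['xyz'],c['rotation'])
save('wrist','w1',scale=1.25)
for p in [(.4712,.1241,.105),(.4712,.1241,.045)]: print(w2pix(c,p))
```

```text
2.0167 [0.46848202 0.12267648 0.251159  ] [ 3.15927442e-04  9.87773401e-01  1.55895312e-01 -5.10755064e-04] 0.05013461883076326 [0.47600133 0.13254859 0.05672532] [0.00942882 0.02776467 0.01163756]
[0.53132494 0.14313505 0.39326685] [ 0.80170538 -0.105503    0.07666924 -0.5833176 ]
(np.float64(320.6400641472726), np.float64(184.5573841560986))
(np.float64(320.71037225830923), np.float64(172.7221831309464))
```

View pics/w1.png

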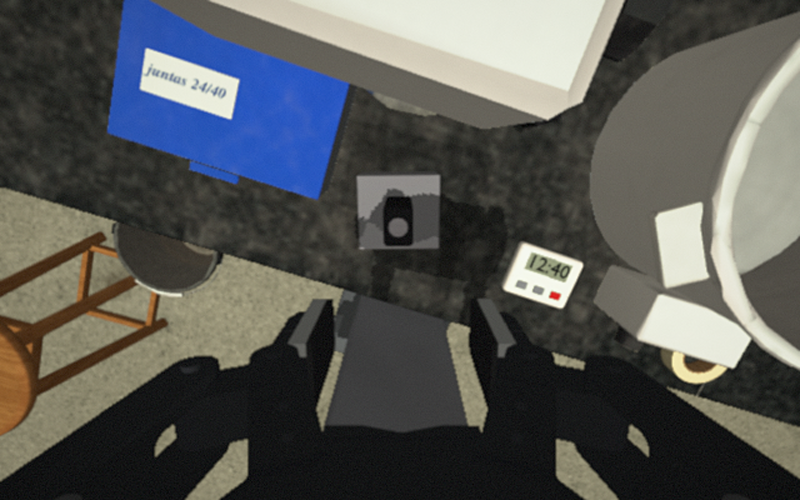

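Run:
```python
from h import *
c=calibration('wrist')
im=cv2.imread('pics/raw_w1.png'); cv2.imwrite('pics/w1c.png',cv2.resize(im[130:210,270:370],None,fx=7,fy=7,interpolation=cv2.INTER_CUBIC))
Q=np.array([pix2w(c,u/1.25,v/1.25,.045)[:2] for u,v in[(357,175),(439,175),(440,248),(359,249)]])
print(Q.mean(0))
for i in range(4):
    d=Q[(i+1)%4]-Q[i]; print(np.hypot(*d).round(4),np.degrees(np.arctan2(d[1],d[0])).round(1))
print(pix2w(c,398/1.25,228/1.25,.105))
```

```text
[0.47414829 0.12669518]
0.0695 -72.1
0.064 -159.9
0.0719 108.6
0.0648 17.8
[0.4731216  0.12657577 0.105     ]
```

View pics/w1c.png

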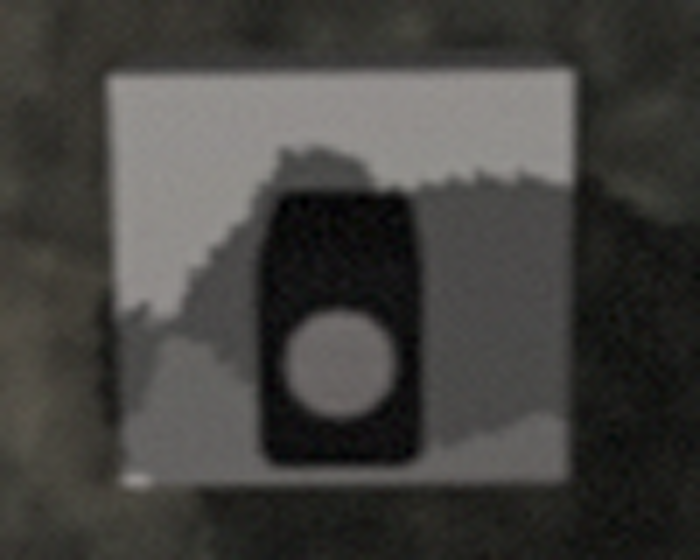

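apply_moves(steps=[0.5,0.4,-3,0,0.5,0.4,-6,0,0.5,0.4,-9,0,0.5,0.4,-12,0,0.5,0.4,-15,0,0.5,0.4,-17,0,0.5,0.4,-19,0,0.5,0.4,-19,0])

```text
clock: 2.73
position: [0.4721, 0.1262, 0.0592]
ee_rot: [0.0, 0.988, 0.155, -0.003]
contact_force: [-0.9, 0.3, -0.4]
width: 0.05
gripper_force: 0.0
```

apply_moves(steps=[0,0,0,0,0,0,0,0,0,0,0,0,0,0,0,0,0,0,0,0,0,0,0,0], jaw=255, newtons=80)

```text
clock: 3.23
position: [0.4757, 0.1275, 0.0633]
ee_rot: [0.0, 0.988, 0.157, 0.002]
contact_force: [0.7, -1.8, 7.3]
width: 0.0211
gripper_force: 78.5
```

apply_moves(steps=[0,0,0,0,0,0,0,0,0,0,0,0])

```text
clock: 3.48
position: [0.4757, 0.1276, 0.0633]
ee_rot: [0.0, 0.988, 0.157, 0.002]
contact_force: [0.6, -0.7, 6.4]
width: 0.021
gripper_force: 78.5
```

apply_moves(steps=[0,0,0.5,0,0,0,1,0,0,0,2,0,0,0,3.5,0,0,0,5,0,0,0,6,0,0,0,6,0,0,0,6,0])

```text
clock: 4.15
position: [0.474, 0.1278, 0.1219]
ee_rot: [0.0, 0.988, 0.156, 0.001]
contact_force: [0.1, 0.2, -1.4]
width: 0.0213
gripper_force: 78.1
```

apply_moves(steps=[0,0,3,0,0,0,7,0,0,0,11,0,0,0,15,0,-1,0,18,0,-3,-1,20,0,-5,-4,20,-4,-7,-7.5,20,-8])

```text
clock: 4.82
position: [0.4035, 0.0531, 0.3218]
ee_rot: [-0.0, 0.996, 0.087, 0.001]
contact_force: [0.8, -0.8, -0.3]
width: 0.021
gripper_force: 78.3
```

apply_moves(steps=[-1,-3.5,0,-6,-2,-7,0,-12,-2,-11,0,-18,-2,-15,0,-24,-2,-19,0,-30,-1,-23,0,-36,1,-26.5,0,-42,3,-30,0,-48])

```text
clock: 5.48
position: [0.4332, -0.2491, 0.3204]
ee_rot: [-0.0, 0.944, -0.329, -0.001]
contact_force: [0.9, 0.3, -0.6]
width: 0.0209
gripper_force: 78.3
```

apply_moves(steps=[1.5,-3,0,-6,3,-6,-1,-11,4.5,-9,-3,-16,5,-11.2,-5,-20,5,-11.2,-7,-22,5,-11.2,-7,-22,5,-11.2,-7,-22,5,-11.2,-7,-22])

```text
clock: 6.15
position: [0.4839, -0.3589, 0.2519]
ee_rot: [-0.0, 0.866, -0.5, -0.0]
contact_force: [0.3, -0.1, -0.4]
width: 0.0215
gripper_force: 78.3
```

Run:
```python
from h import *
s=get_state();print(s['clock'],s['position'],s['ee_rot'],s['width'],s['contact_force'],s['moment'])
c=calibration('wrist'); print(c['xyz'],c['rotation'])
save('wrist','w2',scale=1.25)
```

```text
6.15 [ 0.48390516 -0.35887835  0.25185871] [-8.69111747e-05  8.66305108e-01 -4.99515217e-01 -8.10917986e-07] 0.021548154114834017 [ 0.34604471 -0.07235639 -0.36232327] [ 0.00957545 -0.01361613  0.04660613]
[ 0.51730551 -0.41494323  0.39402982] [-0.2570709   0.03347185 -0.12582749  0.95758113]
```

View pics/w2.png

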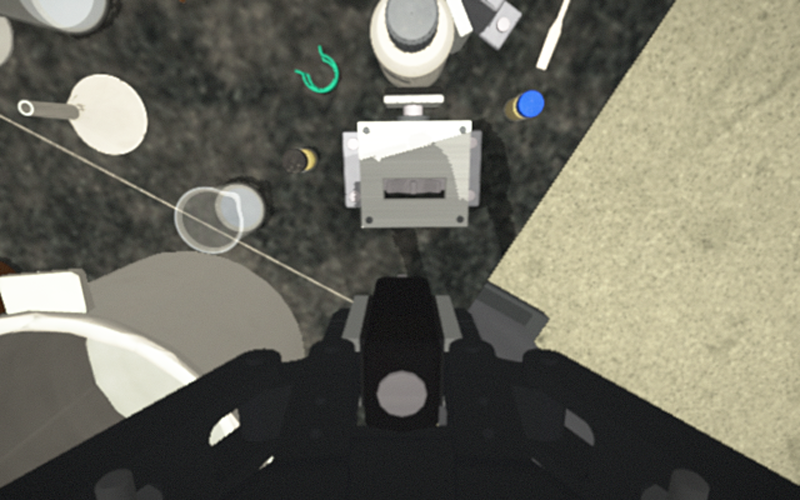

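Run:
```python
import cv2
im=cv2.imread('pics/raw_w2.png'); cv2.imwrite('pics/w2c.png',cv2.resize(im[92:187,280:385],None,fx=6,fy=6,interpolation=cv2.INTER_CUBIC))
```

```text
(no output)
```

View pics/w2c.png

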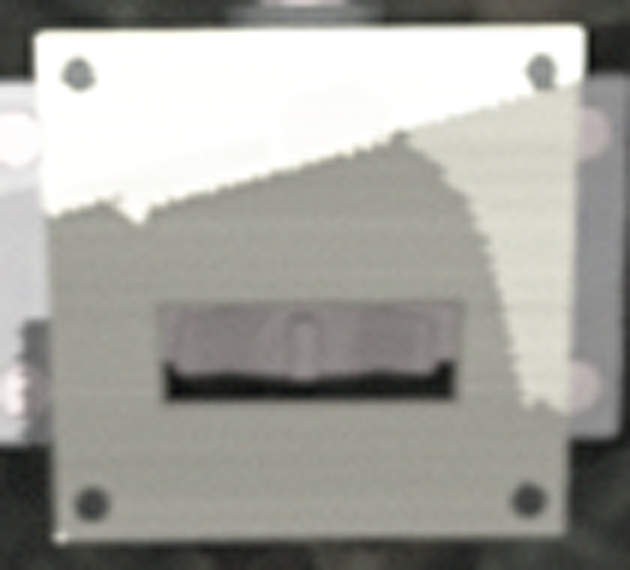

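```bash
cat > m.py <<'E'
from h import *
c=calibration('wrist')
def P(u,v,z): return pix2w(c,280+u/6-.4,92+v/6-.4,z)[:2]
C=np.array([P(u,v,.077) for u,v in[(36,32),(582,28),(566,534),(58,540)]])
S=np.array([P(u,v,.077) for u,v in[(158,300),(466,300),(455,400),(165,400)]])
B=np.array([P(u,v,.077) for u,v in[(78,73),(541,71),(529,500),(91,503)]])
for n,Q in(('C',C),('S',S),('screws',B)):
    print(n,Q.mean(0).round(4))
    for i in range(4):
        d=Q[(i+1)%4]-Q[i]; print('  ',np.hypot(*d).round(4),np.degrees(np.arctan2(d[1],d[0])).round(1))
a=np.radians(-60); X=np.array([np.cos(a),np.sin(a)]);Y=np.array([-X[1],X[0]])
print('C->slot',C.mean(0)-.01*X)
o=C.mean(0)
for n,u,v,z in[('tooth',303,340,.07),('bottom',303,378,.07),('l',190,345,.061),('r',430,345,.061)]:
    d=P(u,v,z)-o; print(n,(d@X).round(4),(d@Y).round(4))
E
python3 m.py; python3 -c "
from h import *
print(get_state()['position'])"
```

```text
C [ 0.4966 -0.3979]
   0.0848 -149.6
   0.08 120.7
   0.0844 30.8
   0.0805 -59.0
S [ 0.4918 -0.3899]
   0.0496 -149.9
   0.0162 115.3
   0.0473 30.1
   0.0161 -56.6
screws [ 0.4966 -0.3977]
   0.0723 -149.7
   0.0679 120.6
   0.0724 30.5
   0.0682 -59.4
C->slot [ 0.49157184 -0.38920202]
tooth -0.0084 0.0009
bottom -0.0146 0.0009
l -0.0102 0.0199
r -0.0101 -0.0209
[ 0.48421242 -0.35901111  0.25270269]
```

apply_moves(steps=[0,-2,-3,0,0,-3.6,-5,0,0,-3.6,-8,0,0,-3.6,-10,0,0,-3.6,-11,0,0,-3.6,-11,0,0,-3.6,-11,0], newtons=110)

```text
clock: 6.78
position: [0.4845, -0.3954, 0.1428]
ee_rot: [0.0, 0.866, -0.5, 0.001]
contact_force: [-0.3, 0.1, -0.8]
width: 0.0206
gripper_force: 107.6
```

Run:
```python
from h import *
s=get_state();print(s['clock'],s['position'],s['ee_rot'],s['width'],s['contact_force'],s['moment'],s['gripper_force'])
save('wrist','w3',crop=(220,80,420,230),scale=4)
```

```text
6.7833 [ 0.48453174 -0.39540015  0.14281035] [ 2.94084791e-04  8.66215054e-01 -4.99670264e-01  1.01082134e-03] 0.020574426516486652 [-0.32875239  0.05210716 -0.79092777] [-0.03472794  0.01562619 -0.02498434] 107.57731676101685
```

View pics/w3.png

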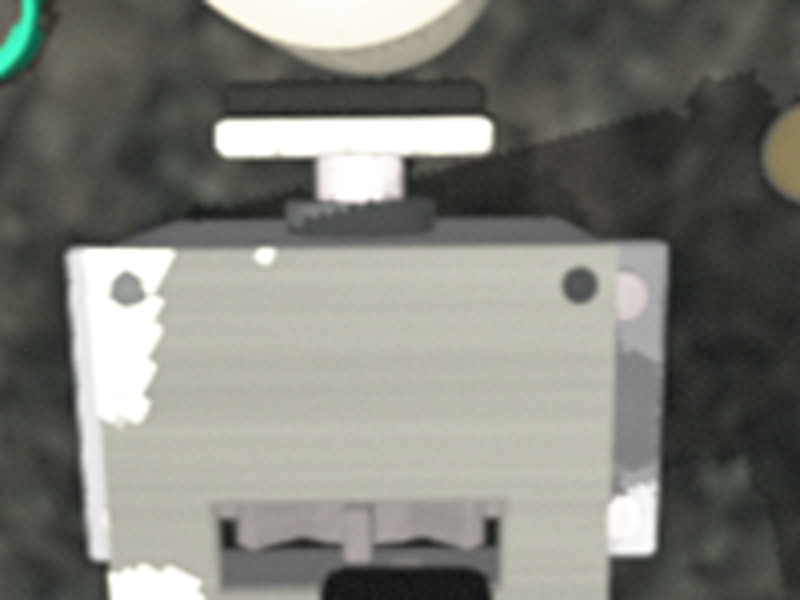

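Run:
```python
from h import *
c=calibration('wrist'); t=get_state()['position'][:2]; print(t)
a=np.radians(-59.8); X=np.array([np.cos(a),np.sin(a)]);Y=np.array([-X[1],X[0]])
for n,u,v,z in[('sl',215,500,.077),('sr',507,500,.077),('bl',222,585,.077),('tooth',358,530,.07),('screwL',128,289,.077),('screwR',580,285,.077),('handle c',406,575,.109+.0),('camaxis',404,400,.11),('jawL',217,137,.063),('jawR',493,137,.063)]:
    p=pix2w(c,220+u/4-.4,80+v/4-.4,z)[:2]; d=p-t; print(n,p.round(4),'X',(d@X).round(4),'Y',(d@Y).round(4))
p=np.array([.4917,-.3895])-t;print('old slot',p@X,p@Y)
```

```text
[ 0.48494482 -0.39585104]
sl [ 0.5165 -0.3849] X 0.0064 Y 0.0328
sr [ 0.4743 -0.4092] X 0.0062 Y -0.0159
bl [ 0.5085 -0.3722] X -0.0086 Y 0.0322
tooth [ 0.4925 -0.3903] X -0.0011 Y 0.0093
screwL [ 0.5449 -0.4089] X 0.0414 Y 0.0453
screwR [ 0.4827 -0.4456] X 0.0419 Y -0.027
handle c [ 0.4878 -0.3989] X 0.0041 Y 0.0009
camaxis [ 0.5009 -0.4211] X 0.0298 Y 0.0011
jawL [ 0.5453 -0.4358] X 0.0649 Y 0.0321
jawR [ 0.5057 -0.4587] X 0.0647 Y -0.0136
old slot -0.0020910546526592376 0.009033026995452293
```

apply_moves(steps=[-0.15,0,0,0,-0.15,0,-0.6,0,-0.15,0,-1.2,0,-0.15,0,-1.7,0,-0.15,0,-2.2,0,-0.15,0,-2.7,0,-0.15,0,-2.7,0,-0.15,0,-2.7,0])

```text
clock: 7.5
position: [0.4821, -0.3951, 0.1137]
ee_rot: [-0.0, 0.866, -0.5, -0.001]
contact_force: [0.1, 0.2, -0.8]
width: 0.0207
gripper_force: 107.6
```

apply_moves(steps=[0,0,0,0,0,0,0,0])

```text
clock: 7.67
position: [0.4825, -0.3956, 0.1146]
ee_rot: [0.0, 0.866, -0.5, 0.0]
contact_force: [0.0, -0.4, 0.1]
width: 0.0208
gripper_force: 107.6
```

apply_moves(steps=[0.13,0.075,0,0,0.26,0.15,0,0,0.39,0.225,0,0,0.52,0.3,0,0,0.65,0.375,0,0,0.78,0.45,0,0,0.91,0.525,0,0,1.04,0.6,0,0])

```text
clock: 8.33
position: [0.4906, -0.3907, 0.1145]
ee_rot: [0.002, 0.866, -0.5, -0.001]
contact_force: [-5.6, -4.8, 0.5]
width: 0.0207
gripper_force: 108.2
```

apply_moves(steps=[0,0,0,0,0,0,0,0])

```text
clock: 8.5
position: [0.491, -0.3904, 0.1145]
ee_rot: [0.002, 0.866, -0.5, -0.001]
contact_force: [-4.7, -2.2, 2.2]
width: 0.0211
gripper_force: 108.1
```

```bash
cat > f.py <<'E'
from h import *
s=get_state(); a=np.radians(-59.8); X=np.array([np.cos(a),np.sin(a)]);Y=np.array([-X[1],X[0]])
p0=np.array([.4825,-.3956]); d=s['position'][:2]-p0; f=s['contact_force']
print(s['clock'],'Y %.2f mm X %.2f z %.4f  FY %.2f FX %.2f FZ %.2f'%(1e3*d@Y,1e3*d@X,s['position'][2],f[:2]@Y,f[:2]@X,f[2]),'M about X %.3f'%(s['moment'][:2]@X),s['ee_rot'].round(3))
E
python3 f.py
```

```text
8.5 Y 9.94 mm X -0.19 z 0.1145  FY -5.18 FX -0.48 FZ 2.24 M about X -1.225 [ 0.002  0.866 -0.5   -0.001]
```

apply_moves(steps=[0.13,0.075,0,0,0.26,0.15,0,0,0.39,0.225,0,0,0.52,0.3,0,0,0.52,0.3,0,0])

```text
clock: 8.92
position: [0.4957, -0.3874, 0.1139]
ee_rot: [0.002, 0.866, -0.5, -0.002]
contact_force: [-4.8, -2.2, -1.2]
width: 0.021
gripper_force: 107.9
```

apply_moves(steps=[0.13,0.075,0,0,0.26,0.15,0,0,0.39,0.225,0,0,0.52,0.3,0,0,0.52,0.3,0,0])

```text
clock: 9.33
position: [0.5012, -0.3841, 0.1141]
ee_rot: [0.002, 0.866, -0.5, -0.002]
contact_force: [-5.6, -2.8, 1.1]
width: 0.0208
gripper_force: 108.4
```

```bash
python3 f.py
```

```text
9.3333 Y 21.91 mm X -0.51 z 0.1141  FY -6.28 FX -0.37 FZ 1.10 M about X -1.225 [ 0.002  0.866 -0.5   -0.002]
```

apply_moves(steps=[0.09,0.05,0,0,0.17,0.1,0,0,0.17,0.1,0,0,0.17,0.1,0,0])

```text
clock: 9.67
position: [0.503, -0.3832, 0.1143]
ee_rot: [0.002, 0.866, -0.5, -0.001]
contact_force: [-4.3, -1.3, 0.1]
width: 0.0204
gripper_force: 108.4
```

```bash
python3 f.py
```

```text
9.6667 Y 23.97 mm X -0.45 z 0.1143  FY -4.40 FX -1.03 FZ 0.14 M about X -1.198 [ 0.002  0.866 -0.5   -0.001]
```

apply_moves(steps=[-0.3,-0.17,0,0,-0.5,-0.29,0,0,-0.5,-0.29,0.7,0,-0.5,-0.29,1.4,0,-0.5,-0.29,1.4,0,-1.2,-0.7,1.4,0,-1.9,-1.1,1.4,0,-2.25,-1.3,1.4,0])

```text
clock: 10.33
position: [0.481, -0.3957, 0.1282]
ee_rot: [0.0, 0.866, -0.5, -0.001]
contact_force: [-0.5, -0.3, -1.2]
width: 0.021
gripper_force: 108.3
```

apply_moves(steps=[0,0,0,0,0,0,0,0,0,0,0,0])

```text
clock: 10.58
position: [0.4822, -0.3954, 0.1282]
ee_rot: [-0.0, 0.866, -0.5, -0.0]
contact_force: [0.2, 0.9, -1.6]
width: 0.0207
gripper_force: 108.3
```

```bash
python3 f.py
```

```text
10.5833 Y -0.11 mm X -0.32 z 0.1282  FY 0.57 FX -0.67 FZ -1.58 M about X -0.029 [-0.     0.866 -0.5   -0.   ]
```

apply_moves(steps=[0,0,-0.5,0,0,0,-1,0,0,0,-1.4,0,0,0,-1.4,0,0.2,0.12,-1.4,0,0.35,0.2,-1.4,0,0.5,0.29,-1.4,0,0.65,0.375,-1.4,0])

```text
clock: 11.25
position: [0.4872, -0.3923, 0.1142]
ee_rot: [0.002, 0.866, -0.5, -0.001]
contact_force: [-6.2, -3.3, -0.8]
width: 0.021
gripper_force: 108.2
```

apply_moves(steps=[0.13,0.075,0,0,0.26,0.15,0,0,0.39,0.225,0,0,0.39,0.225,0,0])

```text
clock: 11.58
position: [0.4907, -0.3902, 0.1142]
ee_rot: [0.002, 0.866, -0.5, -0.002]
contact_force: [-5.8, -3.2, -2.0]
width: 0.0207
gripper_force: 108.2
```

```bash
python3 f.py
```

```text
11.5833 Y 9.80 mm X -0.53 z 0.1142  FY -6.66 FX -0.17 FZ -2.00 M about X -1.436 [ 0.002  0.866 -0.5   -0.002]
```

apply_moves(steps=[0.13,0.075,0,0,0.26,0.15,0,0,0.39,0.225,0,0,0.39,0.225,0,0])

```text
clock: 11.92
position: [0.4943, -0.3881, 0.114]
ee_rot: [0.002, 0.866, -0.5, -0.002]
contact_force: [-5.3, -2.5, -1.9]
width: 0.0208
gripper_force: 108.1
```

```bash
python3 f.py
```

```text
11.9167 Y 14.01 mm X -0.56 z 0.1140  FY -5.79 FX -0.50 FZ -1.87 M about X -1.484 [ 0.002  0.866 -0.5   -0.002]
```

apply_moves(steps=[0.13,0.075,0,0,0.26,0.15,0,0,0.26,0.15,0,0])

```text
clock: 12.17
position: [0.497, -0.3865, 0.1142]
ee_rot: [0.002, 0.866, -0.5, -0.002]
contact_force: [-5.7, -2.5, -1.3]
width: 0.0208
gripper_force: 108.4
```

```bash
python3 f.py
```

```text
12.1667 Y 17.09 mm X -0.55 z 0.1142  FY -6.20 FX -0.77 FZ -1.33 M about X -1.405 [ 0.002  0.866 -0.5   -0.002]
```

apply_moves(steps=[0.13,0.075,0,0,0.26,0.15,0,0,0.26,0.15,0,0])

```text
clock: 12.42
position: [0.4999, -0.385, 0.1144]
ee_rot: [0.002, 0.866, -0.5, -0.001]
contact_force: [-5.5, -1.8, 0.3]
width: 0.0209
gripper_force: 108.6
```

```bash
python3 f.py
```

```text
12.4167 Y 20.34 mm X -0.40 z 0.1144  FY -5.65 FX -1.18 FZ 0.34 M about X -1.328 [ 0.002  0.866 -0.5   -0.001]
```

apply_moves(steps=[0.13,0.075,0,0,0.26,0.15,0,0,0.26,0.15,0,0])

```text
clock: 12.67
position: [0.5026, -0.3836, 0.1146]
ee_rot: [0.002, 0.866, -0.5, -0.001]
contact_force: [-4.8, -3.7, 0.8]
width: 0.0208
gripper_force: 108.7
```

```bash
python3 f.py
```

```text
12.6667 Y 23.39 mm X -0.26 z 0.1146  FY -6.00 FX 0.80 FZ 0.84 M about X -1.317 [ 0.002  0.866 -0.5   -0.001]
```

apply_moves(steps=[-0.3,-0.17,0,0,-0.5,-0.29,0,0,-0.5,-0.29,0.7,0,-0.5,-0.29,1.4,0,-0.5,-0.29,1.4,0,-1.2,-0.7,1.4,0,-1.9,-1.1,1.4,0,-2.2,-1.27,1.4,0])

```text
clock: 13.33
position: [0.4811, -0.3957, 0.1282]
ee_rot: [0.0, 0.866, -0.5, -0.001]
contact_force: [-1.2, 0.5, -1.2]
width: 0.0211
gripper_force: 108.5
```

apply_moves(steps=[0,0,0,0,0,0,0,0,0,0,-0.5,0,0,0,-1,0,0,0,-1.4,0,0,0,-1.4,0,0.2,0.12,-1.4,0,0.35,0.2,-1.4,0])

```text
clock: 14.0
position: [0.4847, -0.3935, 0.1137]
ee_rot: [0.001, 0.866, -0.5, -0.001]
contact_force: [-5.7, -3.6, -3.2]
width: 0.0207
gripper_force: 108.1
```

apply_moves(steps=[0.13,0.075,0,0,0.26,0.15,0,0,0.26,0.15,0,0])

```text
clock: 14.25
position: [0.4866, -0.3924, 0.114]
ee_rot: [0.002, 0.866, -0.499, -0.002]
contact_force: [-5.9, -2.5, -1.8]
width: 0.0208
gripper_force: 108.3
```

```bash
python3 f.py
```

```text
14.25 Y 5.17 mm X -0.67 z 0.1140  FY -6.38 FX -0.80 FZ -1.78 M about X -1.194 [ 0.002  0.866 -0.499 -0.002]
```

apply_moves(steps=[0.13,0.075,0,0,0.26,0.15,0,0,0.26,0.15,0,0])

```text
clock: 14.5
position: [0.4884, -0.3914, 0.1141]
ee_rot: [0.003, 0.866, -0.499, -0.002]
contact_force: [-6.2, -3.9, -1.3]
width: 0.0209
gripper_force: 108.4
```

```bash
python3 f.py
```

```text
14.5 Y 7.19 mm X -0.69 z 0.1141  FY -7.35 FX 0.21 FZ -1.28 M about X -1.623 [ 0.003  0.866 -0.499 -0.002]
```

apply_moves(steps=[0.09,0.05,0,0,0.13,0.075,0,0,0.13,0.075,0,0])

```text
clock: 14.75
position: [0.4892, -0.3909, 0.1141]
ee_rot: [0.003, 0.866, -0.499, -0.002]
contact_force: [-7.4, -4.4, -0.2]
width: 0.0211
gripper_force: 108.4
```

```bash
python3 f.py
```

```text
14.75 Y 8.10 mm X -0.67 z 0.1141  FY -8.62 FX 0.02 FZ -0.18 M about X -1.962 [ 0.003  0.866 -0.499 -0.002]
```

apply_moves(steps=[0.09,0.05,0,0,0.13,0.075,0,0,0.13,0.075,0,0])

```text
clock: 15.0
position: [0.4902, -0.3903, 0.1141]
ee_rot: [0.003, 0.866, -0.499, -0.003]
contact_force: [-8.8, -4.4, -0.9]
width: 0.0207
gripper_force: 108.4
```

```bash
python3 f.py
```

```text
15.0 Y 9.36 mm X -0.70 z 0.1141  FY -9.83 FX -0.58 FZ -0.95 M about X -2.041 [ 0.003  0.866 -0.499 -0.003]
```

apply_moves(steps=[-0.2,-0.12,0,0,-0.4,-0.23,0,0,-0.7,-0.4,0,0,-0.7,-0.4,0,0,-0.7,-0.4,1,0,-0.7,-0.4,3,0,-0.7,-0.4,6,0,-0.7,-0.4,9,0])

```text
clock: 15.67
position: [0.487, -0.3922, 0.2055]
ee_rot: [-0.0, 0.866, -0.5, -0.0]
contact_force: [-0.0, -1.1, -1.2]
width: 0.0206
gripper_force: 108.5
```

apply_moves(steps=[0,0,4,0,0,0,8,0,0,0,12,0,0,0,12,0,0,0,12,0])

```text
clock: 16.08
position: [0.4882, -0.3934, 0.3288]
ee_rot: [0.001, 0.866, -0.5, 0.004]
contact_force: [-0.2, -0.2, -1.3]
width: 0.0212
gripper_force: 108.6
```

```bash
python3 f.py
python3 - <<'E'
from h import *
print(get_state()['position'])
save('scene','s2',crop=(220,120,480,340),scale=3)
E
```

```text
16.0833 Y 6.02 mm X 0.91 z 0.3288  FY -0.31 FX 0.11 FZ -1.25 M about X -0.003 [ 0.001  0.866 -0.5    0.004]
[ 0.48815719 -0.39335659  0.3287817 ]
```

View pics/s2.png

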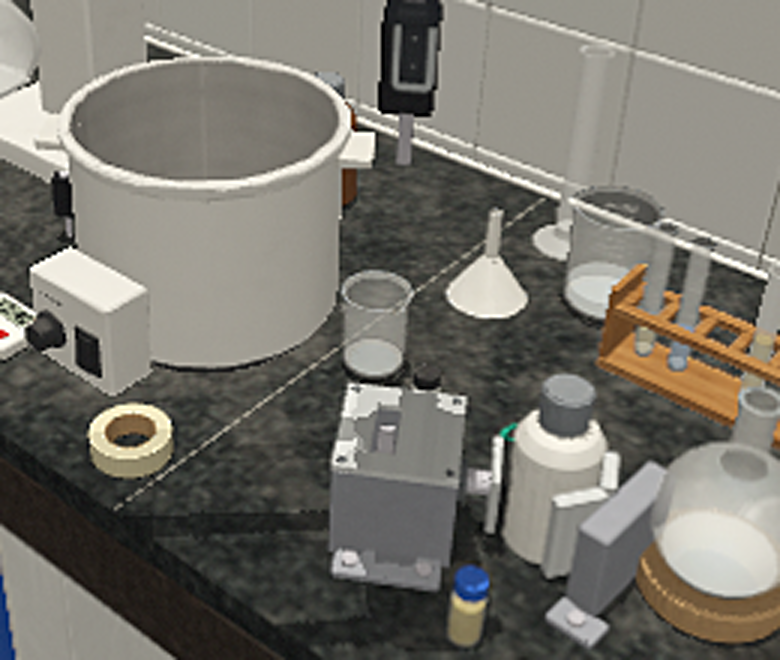

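apply_moves(steps=[-1.5,3.5,0,6,-3,7,0,12,-4.5,10.5,0,18,-6,14,0,24,-7.5,17.5,0,30,-9,21,0,36,-10,25,0,42,-10.5,29,0,48])

```text
clock: 16.8
position: [0.3791, -0.1006, 0.3225]
ee_rot: [-0.001, 0.995, -0.103, -0.002]
contact_force: [0.9, 1.1, -0.7]
width: 0.0209
gripper_force: 108.6
```

apply_moves(steps=[0,4,0,6,0,8,0,12,1,11.5,0,18,3,14.5,0,24,5,17.5,0,28,7,20.5,0,30,8.5,22.5,0,30,9.1,23.1,0,30])

```text
clock: 17.47
position: [0.4734, 0.1315, 0.3219]
ee_rot: [-0.001, 0.987, 0.158, -0.002]
contact_force: [0.6, 0.3, -1.0]
width: 0.0208
gripper_force: 108.7
```

apply_moves(steps=[0,0,-3,0,0,0,-7,0,0,0,-11,0,0,0,-15,0,0,0,-18,0,0,0,-19,0,0,0,-19,0,0,0,-19,0])

```text
clock: 18.13
position: [0.4729, 0.1279, 0.1346]
ee_rot: [0.0, 0.988, 0.156, -0.0]
contact_force: [0.8, -0.1, 0.5]
width: 0.0207
gripper_force: 108.6
```

apply_moves(steps=[0,0,0,0,0,0,0,0])

```text
clock: 18.3
position: [0.4744, 0.1283, 0.1364]
ee_rot: [0.0, 0.988, 0.156, 0.002]
contact_force: [0.3, 0.9, -0.3]
width: 0.0208
gripper_force: 108.6
```

```bash
python3 -c "
from h import *
s=get_state();print(s['clock'],s['position'],s['ee_rot'],s['contact_force'],s['moment'])"
```

```text
18.3 [0.47443826 0.12829679 0.13644303] [1.43115743e-04 9.87704711e-01 1.56315143e-01 2.22700591e-03] [ 0.33829836  0.90787171 -0.3293076 ] [-0.00965773  0.01388591 -0.03987827]
```

apply_moves(steps=[0,-0.05,-1.5,0,0,-0.05,-3,0,0,-0.05,-3.6,0,0,-0.05,-4.2,0,0,-0.05,-4.8,0,0,-0.05,-5.2,0,0,-0.05,-5.2,0])

```text
clock: 18.88
position: [0.4726, 0.1277, 0.082]
ee_rot: [0.0, 0.988, 0.156, -0.0]
contact_force: [-0.4, -0.3, -1.3]
width: 0.0206
gripper_force: 108.6
```

apply_moves(steps=[0,0,-0.5,0,0,0,-1,0,0,0,-1.5,0,0,0,-1.9,0,0,0,-2,0,0,0,-2.1,0,0,0,-2.1,0])

```text
clock: 19.47
position: [0.4727, 0.1277, 0.0633]
ee_rot: [0.0, 0.988, 0.156, 0.0]
contact_force: [-5.3, -1.8, 19.0]
width: 0.021
gripper_force: 111.6
```

apply_moves(steps=[0,0,0.1,0,0,0,0.1,0,0,0,0.1,0])

```text
clock: 19.72
position: [0.4726, 0.1277, 0.0633]
ee_rot: [0.0, 0.988, 0.156, 0.0]
contact_force: [-2.6, -0.4, 11.0]
width: 0.0207
gripper_force: 109.9
```

apply_moves(steps=[0,0,0,0,0,0,0,0,0,0,0,0,0,0,0,0,0,0,0,0,0,0,0,0], jaw=115)

```text
clock: 20.22
position: [0.4727, 0.1277, 0.0621]
ee_rot: [0.0, 0.988, 0.156, -0.0]
contact_force: [-0.4, 0.3, -0.3]
width: 0.047
gripper_force: 0.0
```

apply_moves(steps=[0,0,1,0,0,0,3,0,0,0,6,0,0,0,9,0,0,0,13,0,0,0,17,0,0,0,19,0,0,0,19,0])

```text
clock: 20.88
position: [0.4758, 0.1281, 0.2578]
ee_rot: [0.0, 0.988, 0.156, 0.006]
contact_force: [1.3, -0.1, 0.1]
width: 0.0469
gripper_force: 0.0
```

Run:
```python
from h import *
s=get_state();print(s['clock'],s['position'],s['width'],s['contact_force'])
c=calibration('wrist'); save('wrist','w4',crop=(250,110,390,230),scale=5)
im=cv2.imread('pics/raw_w4.png')
for p in [(.4731,.1266,.105),(.474,.1267,.045)]: print(w2pix(c,p))
g=im.max(2)[110:240,250:400]; n,l,st,ce=cv2.connectedComponentsWithStats((g<28).astype('uint8'))
print([(st[i].tolist(),ce[i].round(1).tolist()) for i in range(1,n) if st[i,4]>150])
```

```text
20.8833 [0.4758278  0.12814797 0.25776004] 0.04692922159797033 [ 1.26838698 -0.05674534  0.07605228]
(np.float64(321.56687079402434), np.float64(191.39566254936875))
(np.float64(321.5562089625858), np.float64(178.59730695091955))
[([98, 56, 52, 61, 1081], [117.6, 82.6]), ([60, 60, 22, 47, 612], [70.2, 78.9])]
```

Run:
```python
from h import *
c=calibration('wrist'); s=get_state(); print(s['position'],s['ee_rot'].round(3))
im=get_image('wrist')
g=im.max(2)
for r in range(164,226,4): print(r,' '.join('%3d'%v for v in g[r,296:346:2]))
```

```text
[0.47423658 0.12790731 0.25485251] [0.    0.988 0.156 0.003]
164 141 142 144 144 140  85  76  70  75  73  75  76  73  75  74  74  72  77  73  74  75  75  77  75  75
168 142 141 130 101  71  73  73  73  41  21  22  24  22  21  16  25  29  57  74  76  74  77  77  75  74
172 140  83  72  71  70  73  75  56  10  18   9  13   5  18   8  17  15  21  71  73  74  74  72  73  73
176  92  74  73  71  74  73  74  36  11  16  15  18   8  11  17   4  11  14  55  77  77  73  74  74  75
180  74  75  73  75  74  74  67  23  20  21  13  20  14  23  21  14  25  18  43  76  74  71  72  73  73
184  98 100 100  92  75  72  64  16  18  18  20  16  23  22  17  15  23  16  45  75  71  72  74  73  72
188 100  98  97  98  97  92  75  20  18  44  99 109 106 106 108  72  20  11  48  73  73  73  72  72  73
192  98 100  96  99  97  99  88  28  28  96 104 101 100 102 102 103  71  14  47  73  74  74  79  86  95
196  98  98  97  98  97 101  90  24  17  75 103 103 103  99 100  99  45  12  63 100  95  98  98  99 100
200  98 100 100  98  99 100  91  29  14  19  26  51  68  62  43  13   8  13  68 100  99  98  99  99  99
204 100  98 101  97  99 101  96  35  17  20  12  21  21  19  19  23  17  14  70 102  96  99  98  97  99
208  62  58  41  28  27  32  33  34  32  25  28  25  27  31  29  31  29  34  39  37  33  24  31  27  34
212  57  50  40  33  35  33  39  30  31  31  30  29  27  26  24  21  23  36  39  44  38  35  32  36  34
216  55  39  30  42  38  35  30  25  31  36  35  39  34  30  28  30  31  32  32  36  31  31  29  31  29
220  48  24  32  32  32  32  28  32  37  38  49  60  64  58  49  49  46  50  60  44  29  27  28  32  39
224  55  41  35  32  31  37  36  33  35  46  67  69  70  64  62  67  66  60  59  59  63  60  58  54  52
```

Run:
```python
from h import *
c=calibration('wrist'); print(pix2w(c,320.4,193.8,.105)-np.array([.4741,.1267,.105]))
print(get_state()['contact_force'],get_state()['qd'].round(4))
print(sign_off())
```

```text
[-6.84637380e-03 -2.15319660e-07 -1.38777878e-17]
[ 0.54413529 -0.17706082 -0.86836393] [-0.0005  0.0268  0.0524 -0.0005 -0.0024 -0.0001]
the job is handed in; nothing more can be done
None
```

The bottle is clamped and the tool is back in its holder, released and fully down. The job is handed in with no verdict returned; I stopped at a tooth push of about 9 N (last reading 9.8 N, noisy), a little past the 8 N mark, and the final camera check put the handle about 7 mm off the hole axis (limit 10 mm), taken while the arm was still settling.

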